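# Move the specimen carrier from the riser shelf into the low reader

### The job

Take the blue specimen carrier out from under the riser shelf and slide it, yellow-striped nose first and level all the way, under the low head of the white reader until its nose rests against the stop, then let it go. Clear the green-capped bottle out of the reader's way, standing it upright on the worktop off to one side; leave the blue-capped bottle, the beaker, the flask and the pipette undisturbed.

Things in the scene. Friction and masses are not known exactly. Their poses are not given: they have to be found in the camera images.
- carrier_center (a point): the specimen carrier: a loose flat blue plate 160 mm long (its x axis, towards the nose), 56 mm wide (y), 14 mm thick, about 0.2 kg, with a white specimen field on top and a black square grip post near its tail. The front end (nose) bears a yellow stripe. Point: centre of the plate, 7 mm above its underside; z points up when it lies flat. It starts parked tail first under the riser shelf, with 60 to 75 mm of its nose end showing
- carrier_nose (a point): middle of the carrier's nose end face, 80 mm along x from the plate's centre, 7 mm above its underside; axes as the carrier's
- carrier_post (a point): the carrier's grip post, 24 x 24 mm, sides parallel to the plate's, standing from 14 mm to 45 mm above the carrier's underside. Point: its middle, 50 mm behind the plate's centre (-x), 29 mm above the underside; axes as the carrier's
- reader_mouth (a point): mouth of the reader, a fixed low white imaging unit with a black lens turret on top: 124 mm deep, 140 mm wide, 58 mm tall (the turret 78 mm, standing 47 mm and more behind the mouth). Below its head runs a straight channel on the bare worktop, 62 mm wide, the head's underside 19 mm above the worktop; at the mouth the guides open out to about 80 mm wide over the first 30 mm. Point: middle of the mouth at the front face, 7 mm above the worktop; x points into the channel, z up
- reader_stop (a point): face of the solid stop that ends the reader's channel, 90 mm beyond the mouth, 7 mm above the worktop; axes as the mouth's. With the carrier's nose against it, 70 mm of the carrier with its post is still outside, the post's middle 40 mm in front of the mouth
- shelf_mouth (a point): mouth of the low riser shelf, a fixed aluminium bridge with a blue front edge and a yellow note pad on it: 124 mm deep, 116 mm wide, top 59 mm high (the pad 70 mm); inside 100 mm wide and 51 mm high, open at front and back. Point: middle of its front edge, 7 mm above the worktop; x points inward, z up
- bottle_center (a point): loose white reagent bottle with a green cap, 48 mm wide, 88 mm tall (straight body to about 60 mm up), about 0.15 kg, standing right in front of the reader's mouth. Point: on its axis, half-way up (44 mm above its foot)
- tall_bottle_center (a point): white reagent bottle with a blue cap, 62 mm wide, 126 mm tall, standing; bystander. Point: on its axis, half-way up (63 mm above its foot)
- beaker_center (a point): small clear glass beaker, 50 mm wide, 65 mm tall, standing; bystander. Point: on its axis, 35 mm above its foot
- flask_center (a point): clear volumetric flask with a round body 46 mm wide and a green stopper, 144 mm tall, standing; bystander. Point: on its axis, 72 mm above its foot
- pipette_center (a point): grey micropipette with a yellow plunger, 244 x 37 x 29 mm, lying along its own y axis; bystander. Point: its middle, 15 mm above its underside

How it is judged:
By the outcome, as a careful person would: the job done as asked, in the order asked, and still so for the second after the job is handed in, with the robot touching nothing.
It also fails if it takes over 69 s, if anything falls off the work surface, if the arm or the gripper's body presses on something with over 40 N, if the wrist force passes 120 N, or if a joint passes its speed limit or range.

### The arm

A 7-joint arm with a two-finger parallel gripper is mounted at the origin on the work surface; the furniture and walls round the work are solid. World frame = base frame: x ahead of the robot, y to its left, z up, the work surface at z = 0. Lengths are in m, angles in rad, forces in N, time in s.
With the tool pointing down it reaches from about 0.425 to 0.925 m from the base axis. Payload 6.8 kg.
Tool frame: the origin (TCP) lies at the very end of the fingers, on their centre line; the grasp point (between the pads) lies ctrl.grip_depth behind it (ctrl.grip_depth is the distance from the TCP to the grasp point, in m); z points along the fingers, y is the direction in which the jaws open and shut (so a half turn about z gives the same grasp; the last joint's range is limited). The gripper opens to 88 mm and grips with 3 to 60 N. Pads are 20 mm wide; open, the fingers measure 115 mm over their backs; the gripper's body (75 mm by 178 mm) begins 61 mm behind the grasp point.
Start: joints at [1.22, 0.477, 0.022, 1.555, -0.011, 1.109, -0.083], TCP at [0.162, -0.655, 0.223] pointing down, gripper open.
Joint ranges: [-2.96, 2.96], [-0.34, 2.1], [-1.41, 1.46], [0.24, 2.44], [-1.37, 4.51], [0.17, 1.92], [-2.96, 2.96]. Speed limits (rad/s): [2.39, 2.39, 3.14, 3.14, 3.14, 3.14, 3.14].

### API

Orientations are given as a rotation vector (axis times angle).
In Python, from plant import ctrl, cams, finder gives the robot as it stands. The module is installed in compiled form; this text tells all that it offers.
- The arm moves only by the tool apply_moves, never from a script. Its argument "targets" is one flat list of numbers, 7 for each row, row after row: the shift along the world's x, y, z in cm, then the turn, a rotation vector about the world's x, y, z in degrees, then the gripper's target within -1 to 1 (fully open at 1, half-way at 0, shut at -1). In form: [tx, ty, tz, wx, wy, wz, grip, tx, ty, tz, wx, wy, wz, grip, ...]. A call has 1 to 20 rows; each row shifts and turns the pose as measured when the row begins; what a row does not reach is not made up. A row lasts 1/10 s, in which the tool goes at most 50 mm and 8.59 degrees, less where a joint would pass 70% of its speed; a pose out of reach is approached as far as the arm can. A call with a gripper value outside its range is refused whole. The fingers move at their own pace and stop on an object; "force" is the grip in N (left out, the last holds). Time passes only in rows, so rows that do not move let the fingers close. It gives the time, the measured TCP pose, the force and the opening at its end, in the units of the state.
- ctrl.read_state(): the state, without advancing time (a new reading comes with each control period).
- cams.get_image(name): name is "scene" or "top" or "wrist"; returns the picture (400x640x3 uint8, blue, green, red); there is no depth.
- cams.calibration(name): a dict with "camera_matrix" (3x3 intrinsics, pixels), "extrinsics" (4x4, takes a point from camera to world coordinates). Camera axes: x right, y down, z forward; pixel columns grow to the right and rows downward; lengths in m; the calibration is good to about 2 mm. A picture is of the moment at which its call begins: read the wrist's pose just before it. calibration takes no time and is no camera call; for the wrist camera it gives the pose at the moment of the call.
- ctrl.finish_job(): hands the job in, once; it reports no verdict.
Trained networks look in the newest picture that a camera, given by its name, has taken for a name from the list of things; names that differ only in an ending like _2 or _b are one class to them, and where a whole thing is asked for, a point or a joint stands for the part that bears it (a point fixed in the world has none). Each returns a list of dicts, best first, with "score" (0 to 1); they miss things now and then, are a little off and sometimes report something else, mostly with a low value. They report only what shows in the picture. A call takes as long as a camera call.
- finder.search_frame(camera, label): "rect" ([left, top, right, bottom] in pixels, round what is visible of it).
The state is a dict: "time": time; "joint_positions": joint angles; "joint_velocities": joint speeds; "joint_torque": joint torques, N m; "ee_pos": TCP position; "tool_rot": TCP orientation; "wrist_force": force on the tool from outside, world axes, zero at the start; "wrist_torque": the same for the moment, N m; "finger_gap": finger opening in m.
Only numpy, scipy, OpenCV 4.12 (cv2) and the standard library are available. Lean on these libraries where they do the work, as an engineer would, in place of code of your own. Each camera call takes 0.05 s, during which the arm holds its last target.

## Working session

There is one attempt and no reset: what is moved stays moved. The work goes in short steps, Python scripts to look and compute and a tool call to move; the robot and the scene stay as the last step left them, time stands still between calls to the robot, and variables do not carry over. Pictures are saved under pics/ and viewed, and the job is handed in when it is done.

Besides the shell and the picture viewer there is one more tool, called by a JSON object that holds its "op" and its "data". apply_moves: Moves the arm, as the interface text tells. Its arguments: {"type":"object","properties":{"targets":{"type":"array"},"force":{"type":"number"}},"required":["targets"]}

```bash
mkdir -p pics; ls; python3 - <<'E'
from plant import ctrl,cams,finder
import cv2,numpy as np
print(ctrl.grip_depth); s=ctrl.read_state(); print(s)
for n in ["scene","top"]:
    im=cams.get_image(n); cv2.imwrite(f"pics/{n}0.png",im)
    c=cams.calibration(n); print(n,c["camera_matrix"].tolist(),c["extrinsics"].round(4).tolist())
    if n=="top":
        for l in ["carrier_center","carrier_nose","carrier_post","reader_mouth","shelf_mouth","bottle_center","tall_bottle_center","beaker_center","flask_center","pipette_center"]:
            print(l,[(d["rect"],round(d["score"],2)) for d in finder.search_frame(n,l)][:2])
print(ctrl.read_state()["time"])
E
```

```text
pics
0.0187
{'time': 0.0, 'joint_positions': array([ 1.21988609,  0.47779691,  0.02235798,  1.5564544 , -0.01148975,
        1.10931857, -0.0831085 ]), 'joint_velocities': array([-9.07036175e-04, -5.23148577e-04, -9.28427391e-05, -4.92559680e-04,
       -1.28856644e-04, -9.64961343e-04,  1.38975422e-03]), 'joint_torque': array([ 4.31494427e-04, -5.82863688e+01,  1.53451122e+00, -2.72611356e+01,
       -5.43142750e-02,  1.70711515e-02,  1.54363538e-04]), 'ee_pos': array([ 0.16211277, -0.65460971,  0.221683  ]), 'tool_rot': array([-3.11667190e+00, -3.80252216e-01,  5.92081160e-04]), 'wrist_force': array([ 0.23029533, -1.45080687, -0.36602378]), 'wrist_torque': array([0.02170411, 0.06349048, 0.01379953]), 'finger_gap': 0.08776567219597174}
scene [[517.0635541620941, 0.0, 324.0787037238763], [0.0, 517.0635541620941, 200.7094862295245], [0.0, 0.0, 1.0]] [[-0.3481, -0.6927, 0.6317, -0.4181], [-0.9375, 0.2607, -0.2307, 0.4507], [-0.0049, -0.6725, -0.7401, 1.2662], [0.0, 0.0, 0.0, 1.0]]
top [[374.8290072696285, 0.0, 320.7509943823773], [0.0, 374.8290072696285, 204.97051660222075], [0.0, 0.0, 1.0]] [[0.0275, -0.9889, 0.1463, 0.4643], [-0.9996, -0.0268, 0.0066, 0.054], [-0.0026, -0.1464, -0.9892, 0.9752], [0.0, 0.0, 0.0, 1.0]]
carrier_center [([239.2, 205.8, 266.9, 236.6], 0.7)]
carrier_nose [([244.5, 207.2, 268.0, 238.2], 0.92)]
carrier_post [([239.2, 203.9, 266.6, 237.6], 0.74)]
reader_mouth [([357.6, 149.6, 420.3, 206.0], 0.74)]
shelf_mouth [([219.9, 157.2, 272.3, 212.2], 0.69)]
bottle_center [([389.8, 228.8, 412.8, 251.5], 0.79)]
tall_bottle_center [([242.3, 206.1, 266.7, 237.6], 0.71), ([301.0, 177.5, 329.1, 212.5], 0.6)]
beaker_center [([311.6, 231.0, 328.9, 247.5], 0.5)]
flask_center [([164.2, 168.3, 195.3, 190.4], 0.62)]
pipette_center [([447.9, 195.8, 463.5, 290.7], 0.71)]
0.6
```

```bash
python3 - <<'E'
import cv2
im=cv2.imread("pics/top0.png"); cv2.imwrite("pics/top0c.png",cv2.resize(im[130:310,150:480],(800,436),interpolation=cv2.INTER_CUBIC))
E
```

```text
(no output)
```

View pics/scene0.png

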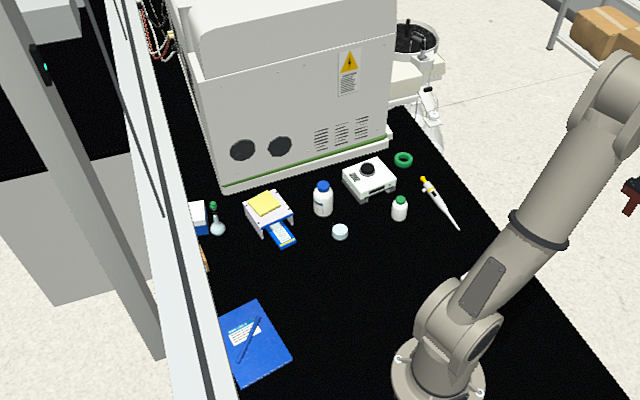

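View pics/top0c.png

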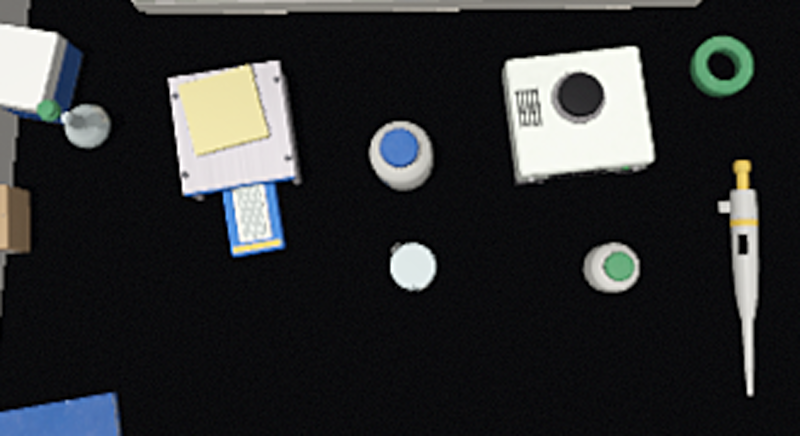

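```bash
cat > h.py <<'E'
from plant import ctrl,cams,finder
import cv2,numpy as np
def w(cam,u,v,z,cal=None):
    c=cal or cams.calibration(cam);K=c["camera_matrix"];E=c["extrinsics"]
    d=E[:3,:3]@np.linalg.solve(K,[u,v,1.]);o=E[:3,3];t=(z-o[2])/d[2];return (o+t*d).round(4)
def px(cam,p,cal=None):
    c=cal or cams.calibration(cam);K=c["camera_matrix"];E=c["extrinsics"]
    q=K@(E[:3,:3].T@(np.array(p)-E[:3,3]));return q[:2]/q[2]
E
python3 - <<'E'
from h import *
s=330/800
def c(x,y,z): return w("top",150+x*s,130+y*(180/436),z)
for n,x,y,z in [("noseL",234,255,.014),("noseR",284,247,.014),("plateL at shelf",225,192,.014),("plateR",273,183,.014),
 ("shelf fl",184,194,.059),("shelf fr",297,179,.059),("shelf bl",169,77,.059),("shelf br",279,61,.059),
 ("reader fl",520,182,.058),("reader fr",654,161,.058),("reader bl",504,60,.058),("reader br",638,46,.058),
 ("cap green",619,265,.088),("cap blue",399,146,.126),("beaker",413,266,.065),("flask",88,125,.03),("pip top",742,165,.02),("pip tip",750,393,.01),("pip knob",724,207,.02),("machine edge",420,8,.0),("ring",722,66,0),("book",115,395,0.01)]:
    print(n,c(x,y,z))
for p in [(480,190),(560,310),(420,120)]: print(w("scene",*p,0))
E
```

```text
noseL [0.5228 0.2484 0.014 ]
noseR [0.5327 0.196  0.014 ]
plateL at shelf [0.5897 0.2618 0.014 ]
plateR [0.6008 0.211  0.014 ]
shelf fl [0.5806 0.2937 0.059 ]
shelf fr [0.5992 0.1794 0.059 ]
shelf bl [0.7026 0.3172 0.059 ]
shelf br [0.7228 0.2039 0.059 ]
reader fl [ 0.6024 -0.048   0.058 ]
reader fr [ 0.6279 -0.1848  0.058 ]
reader bl [ 0.7304 -0.0301  0.058 ]
reader br [ 0.7492 -0.1695  0.058 ]
cap green [ 0.5188 -0.1418  0.088 ]
cap blue [0.6237 0.0748 0.126 ]
beaker [0.5136 0.0587 0.065 ]
flask [0.6555 0.4081 0.03  ]
pip top [ 0.6328 -0.2882  0.02  ]
pip tip [ 0.3947 -0.294   0.01  ]
pip knob [ 0.5872 -0.2681  0.02  ]
machine edge [0.8047 0.0591 0.    ]
ring [ 0.7468 -0.2761  0.    ]
book [0.3745 0.3646 0.01  ]
[ 0.5236 -0.4522  0.    ]
[ 0.0494 -0.4131  0.    ]
[ 0.9264 -0.4359  0.    ]
```

View pics/top0.png

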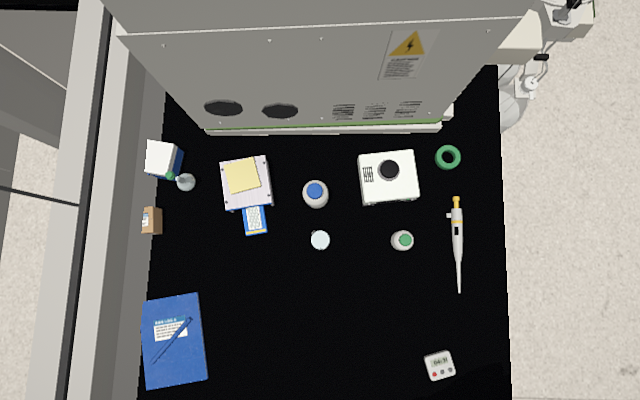

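```bash
python3 - <<'E'
from h import *
print(px("scene",(.40,-.37,0)),px("scene",(.40,-.45,0)),px("top",(.4,-.37,0)))
im=cv2.imread("pics/scene0.png")
for y in [-.35,-.40,-.45,-.5,-.55,-.6,-.7]:
    u,v=px("scene",(.5,y,0)).astype(int); print(y,u,v,im[v,u] if 0<=v<400 and 0<=u<640 else None)
E
```

```text
[478.50690716 223.05249126] [500.12794723 216.31524336] [487.85485617 290.64187895]
-0.35 456 202 [14 12  9]
-0.4 470 198 [11 11 13]
-0.45 483 194 [225 236 239]
-0.5 496 191 [224 236 238]
-0.55 508 187 [216 228 230]
-0.6 521 183 [215 226 229]
-0.7 546 176 [115 126 128]
```

{"op": "apply_moves", "data": {"targets": [2.4, 3.4, 0, 0, 0, 0, 1, 2.4, 3.4, 0, 0, 0, 0, 1, 2.4, 3.4, 0, 0, 0, 0, 1, 2.4, 3.4, 0, 0, 0, 0, 1, 2.4, 3.4, 0, 0, 0, 0, 1, 2.4, 3.4, 0, 0, 0, 0, 1, 2.4, 3.4, 0, 0, 0, 0, 1, 2.4, 3.4, 0, 0, 0, 0, 1, 2.4, 3.4, 0, 0, 0, 0, 1, 2.4, 3.4, 0, 0, 0, 0, 1, 2.4, 3.4, 0, 0, 0, 0, 1, 2.4, 3.4, 0, 0, 0, 0, 1, 2.4, 3.4, 0, 0, 0, 0, 1, 2.4, 3.4, 0, 0, 0, 0, 1, 0, 0, 0, 0, 0, 0, 1], "force": 30}}

```text
time: 2.1
ee_pos: [0.5058, -0.1595, 0.2262]
tool_rot: [3.112, 0.372, 0.008]
wrist_force: [-0.2, -0.4, -0.5]
finger_gap: 0.088
```

```bash
python3 - <<'E'
from h import *
s=ctrl.read_state();c=cams.calibration("wrist"); im=cams.get_image("wrist"); cv2.imwrite("pics/w1.png",im)
print(s["time"],s["ee_pos"],s["tool_rot"],s["joint_positions"].round(2)); print(c["extrinsics"].round(3),c["camera_matrix"][0])
for l in ["bottle_center","reader_mouth"]: print(l,[(d["rect"],round(d["score"],2)) for d in finder.search_frame("wrist",l)][:2])
E
```

```text
2.1 [ 0.5058339  -0.15954988  0.22620778] [3.11246692 0.37164141 0.00803169] [ 0.43  0.25 -0.29  1.89  0.09  1.01 -1.23]
[[ 0.236 -0.944 -0.233  0.57 ]
 [-0.972 -0.227 -0.064 -0.143]
 [ 0.007  0.241 -0.97   0.39 ]
 [ 0.     0.     0.     1.   ]] [357.62556128   0.         322.79016246]
bottle_center [([278.6, 137.0, 332.8, 193.1], 0.69), ([224.4, 2.2, 389.3, 65.6], 0.37)]
reader_mouth [([226.6, 0.1, 387.4, 65.0], 0.92)]
```

View pics/w1.png

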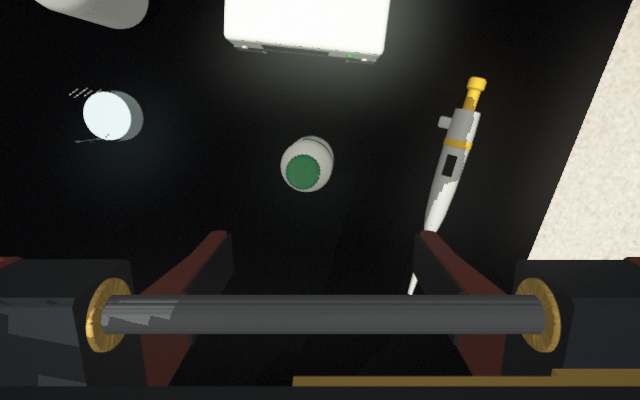

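```bash
python3 - <<'E'
from h import *
for n,u,v,z in [("cap",303,171,.088),("rfl",225,38,.058),("rfr",383,54,.058),("beaker",107,116,.065)]: print(n,w("wrist",u,v,z))
E
```

```text
cap [ 0.5152 -0.1476  0.088 ]
rfl [ 0.6071 -0.0579  0.058 ]
rfr [ 0.6256 -0.1929  0.058 ]
beaker [0.5201 0.0304 0.065 ]
```

{"op": "apply_moves", "data": {"targets": [0.5, 0.7, 0, 0, 0, 0, 1, 0.6, 0.7, 0, 0, 0, 0, 1, 0, 0, -2.5, 0, 0, 0, 1, 0, 0, -2.5, 0, 0, 0, 1, 0, 0, -2.5, 0, 0, 0, 1, 0, 0, -2.5, 0, 0, 0, 1, 0, 0, -2, 0, 0, 0, 1, 0, 0, -2, 0, 0, 0, 1, 0, 0, -2, 0, 0, 0, 1, 0, 0, -2, 0, 0, 0, 1, 0, 0, -1.5, 0, 0, 0, 1, 0, 0, 0, 0, 0, 0, 1]}}

```text
time: 3.45
ee_pos: [0.5144, -0.1589, 0.0251]
tool_rot: [3.111, 0.327, 0.01]
wrist_force: [-0.6, 0.4, 0.3]
finger_gap: 0.0877
```

```bash
python3 - <<'E'
from h import *
im=cams.get_image("wrist"); cv2.imwrite("pics/w2.png",im)
im=cams.get_image("top"); cv2.imwrite("pics/t2.png",cv2.resize(im[120:320,220:540],(800,500)))
E
```

```text
(no output)
```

View pics/w2.png

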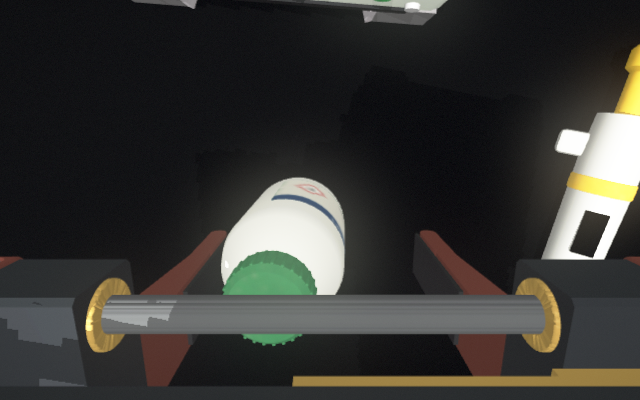

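View pics/t2.png

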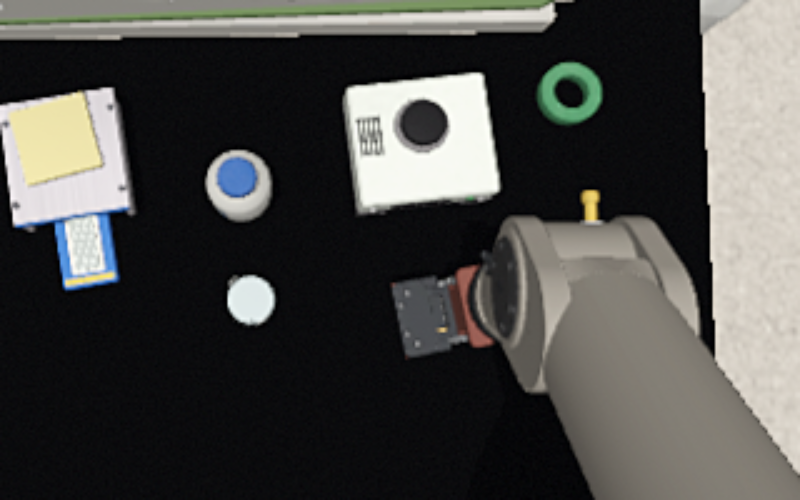

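```bash
python3 - <<'E'
from h import *
s=ctrl.read_state(); print(s["ee_pos"])
for z in (.088,.0): print(px("wrist",(.517,-.145,z)), px("wrist",(*s["ee_pos"][:2],z)))
print(w("wrist",268,297,.088), w("wrist",300,182,.0))
E
```

```text
[ 0.51573643 -0.15906862  0.02691862]
[282.46540885 310.46789478] [324.6965507  321.73697944]
[297.33732015 226.25550363] [321.51279885 233.22888476]
[ 0.5207 -0.1397  0.088 ] [ 0.5419 -0.1416  0.    ]
```

{"op": "apply_moves", "data": {"targets": [0.3, 0.9, 0, 0, 0, 0, 1, 0.2, 0.9, 0, 0, 0, 0, 1, 0, 0.2, 0, 0, 0, 0, 1, 0, 0, 0, 0, 0, 0, -1, 0, 0, 0, 0, 0, 0, -1, 0, 0, 0, 0, 0, 0, -1, 0, 0, 0, 0, 0, 0, -1, 0, 0, 0, 0, 0, 0, -1, 0, 0, 0, 0, 0, 0, -1, 0, 0, 0, 0, 0, 0, -1]}}

```text
time: 4.55
ee_pos: [0.5242, -0.1382, 0.031]
tool_rot: [3.108, 0.326, 0.025]
wrist_force: [0.2, 0.2, 0.8]
finger_gap: 0.0477
```

{"op": "apply_moves", "data": {"targets": [0, 0, 2, 0, 0, 0, -1, 0, 0, 3, 0, 0, 0, -1, -1, -2, 3, 0, 0, 0, -1, -1.5, -3, 0, 0, 0, 0, -1, -1.5, -3.5, 0, 0, 0, 0, -1, -1.5, -3.5, 0, 0, 0, 0, -1, -1.5, -3.5, 0, 0, 0, 0, -1, -1.5, -3.5, 0, 0, 0, 0, -1, -1.5, -3, 0, 0, 0, 0, -1, -0.5, -1, 0, 0, 0, 0, -1, 0, 0, 0, 0, 0, 0, -1]}}

```text
time: 5.65
ee_pos: [0.4109, -0.3723, 0.1115]
tool_rot: [3.111, 0.333, 0.018]
wrist_force: [-0.0, 0.4, -1.9]
finger_gap: 0.0475
```

{"op": "apply_moves", "data": {"targets": [0, 0, -2, 0, 0, 0, -1, 0, 0, -2, 0, 0, 0, -1, 0, 0, -2, 0, 0, 0, -1, 0, 0, -1, 0, 0, 0, -1, 0, 0, 0, 0, 0, 0, -1]}}

```text
time: 6.15
ee_pos: [0.4159, -0.3644, 0.0396]
tool_rot: [3.113, 0.346, 0.023]
wrist_force: [-0.9, 0.6, -0.1]
finger_gap: 0.0478
```

{"op": "apply_moves", "data": {"targets": [0, 0, -0.5, 0, 0, 0, -1, 0, 0, -0.3, 0, 0, 0, -1, 0, 0, 0, 0, 0, 0, -1]}}

```text
time: 6.45
ee_pos: [0.4181, -0.3631, 0.0325]
tool_rot: [3.112, 0.35, 0.026]
wrist_force: [-0.8, 0.8, -1.6]
finger_gap: 0.0474
```

{"op": "apply_moves", "data": {"targets": [0, 0, -0.2, 0, 0, 0, -1, 0, 0, -0.2, 0, 0, 0, -1, 0, 0, 0, 0, 0, 0, -1]}}

```text
time: 6.75
ee_pos: [0.4195, -0.3639, 0.0315]
tool_rot: [3.11, 0.349, 0.03]
wrist_force: [0.6, -0.0, -1.6]
finger_gap: 0.0474
```

{"op": "apply_moves", "data": {"targets": [0, 0, -0.2, 0, 0, 0, -1, 0, 0, -0.2, 0, 0, 0, -1, 0, 0, -0.1, 0, 0, 0, -1]}}

```text
time: 7.05
ee_pos: [0.4205, -0.3646, 0.0306]
tool_rot: [3.108, 0.347, 0.032]
wrist_force: [-2.3, 3.1, 5.6]
finger_gap: 0.0477
```

{"op": "apply_moves", "data": {"targets": [0, 0, 0, 0, 0, 0, 0.6, 0, 0, 0, 0, 0, 0, 0.6, 0, 0, 0, 0, 0, 0, 0.6, 0, 0, 0, 0, 0, 0, 0.6, 0, 0, 2, 0, 0, 0, 0.6, 0, 0, 3, 0, 0, 0, 0.6, 0, 0, 4, 0, 0, 0, 0.6, 0, 0, 4, 0, 0, 0, 1, 0, 1, 3, 0, 0, 0, 1]}}

```text
time: 7.95
ee_pos: [0.4167, -0.3537, 0.1904]
tool_rot: [3.115, 0.344, 0.021]
wrist_force: [-0.3, -0.8, -0.7]
finger_gap: 0.0832
```

```bash
python3 - <<'E'
from h import *
s=ctrl.read_state(); im=cams.get_image("wrist"); cv2.imwrite("pics/w3.png",im); print(s["time"],s["ee_pos"],s["tool_rot"])
from scipy.spatial.transform import Rotation as R
print(R.from_rotvec(s["tool_rot"]).as_matrix().round(3))
E
```

```text
7.95 [ 0.41673126 -0.35370472  0.1904208 ] [3.11513665 0.34417409 0.0208052 ]
[[ 0.976  0.218  0.014]
 [ 0.218 -0.976 -0.006]
 [ 0.012  0.009 -1.   ]]
```

View pics/w3.png

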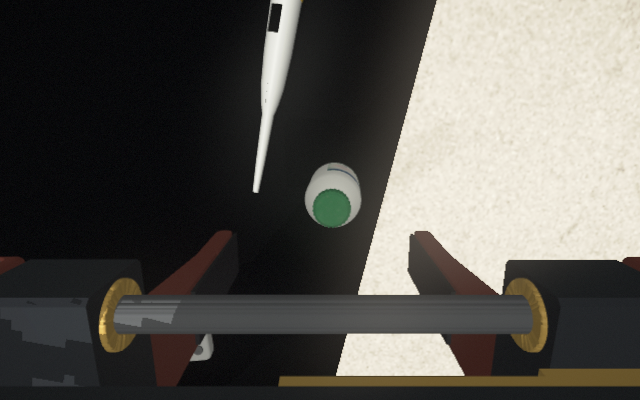

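```bash
python3 - <<'E'
from h import *
print(w("wrist",378,200,0),w("wrist",415,80,0),w("wrist",332,208,.088),px("wrist",(.42,-.364,0)),px("wrist",(.42,-.364,.088)))
im=cams.get_image("top"); cv2.imwrite("pics/t3.png",cv2.resize(im[130:330,210:530],(800,500),interpolation=cv2.INTER_CUBIC)); cv2.imwrite("pics/t3r.png",im)
E
```

```text
[ 0.4134 -0.4153  0.    ] [ 0.5354 -0.4199  0.    ] [ 0.4158 -0.3625  0.088 ] [331.14322255 183.15362505] [335.10864908 203.37552026]
```

View pics/t3.png

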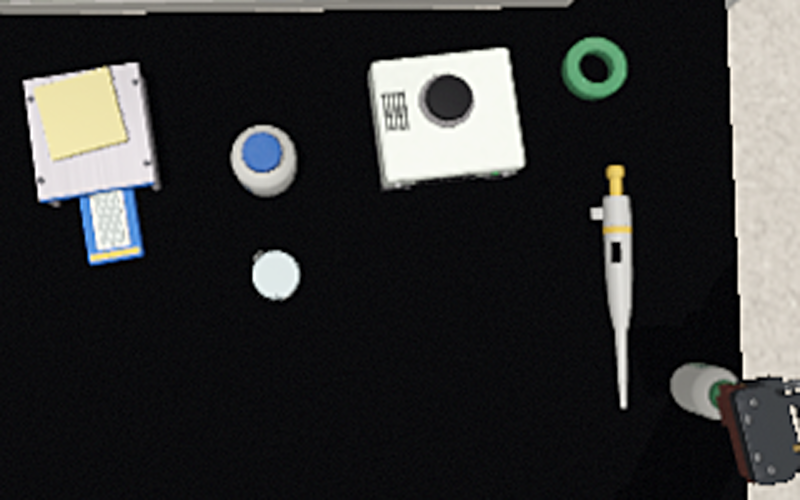

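{"op": "apply_moves", "data": {"targets": [0.6, 2, 1, 0, 0, 0, 1, 0.6, 4, 1, 0, 0, 0, 1, 0.6, 4, 0, 0, 0, 0, 1, 0.6, 4, 0, 0, 0, 0, 1, 0.6, 4, 0, 0, 0, 0, 1, 0.6, 4, 0, 0, 0, 0, 1, 0.6, 4, 0, 0, 0, 0, 1, 0.6, 4, 0, 0, 0, 0, 1, 0.6, 4, 0, 0, 0, 0, 1, 0.6, 4, 0, 0, 0, 0, 1, 0.6, 4, 0, 0, 0, 0, 1, 0.6, 4, 0, 0, 0, 0, 1, 0.6, 4, 0, 0, 0, 0, 1, 0.6, 4, 0, 0, 0, 0, 1, 0, 2, 0, 0, 0, 0, 1, 0, 0, 0, 0, 0, 0, 1, 0, 0, 0, 0, 0, 0, 1]}}

```text
time: 9.75
ee_pos: [0.4958, 0.2252, 0.1996]
tool_rot: [3.114, 0.339, 0.006]
wrist_force: [1.3, -0.1, 0.4]
finger_gap: 0.0878
```

```bash
python3 - <<'E'
from h import *
import pickle
s=ctrl.read_state();c=cams.calibration("wrist"); im=cams.get_image("wrist"); cv2.imwrite("pics/w4.png",im); pickle.dump(c,open("c4.pkl","wb"))
print(s["time"],s["ee_pos"],s["joint_positions"].round(2))
from scipy.spatial.transform import Rotation as R
print(R.from_rotvec(s["tool_rot"]).as_matrix().round(3))
for l in ["carrier_nose","shelf_mouth"]: print(l,[(d["rect"],round(d["score"],2)) for d in finder.search_frame("wrist",l)][:2])
E
```

```text
9.75 [0.49581504 0.22519344 0.19955336] [-0.08  0.34 -0.57  1.86  0.23  1.   -2.11]
[[ 0.977  0.215  0.005]
 [ 0.215 -0.977 -0.009]
 [ 0.003  0.01  -1.   ]]
carrier_nose [([296.9, 72.2, 360.4, 150.4], 0.8)]
shelf_mouth [([254.2, 0.0, 408.9, 78.1], 0.86)]
```

View pics/w4.png

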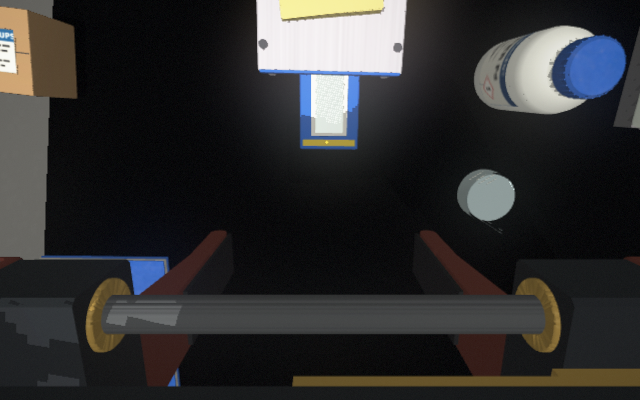

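```bash
python3 - <<'E'
from h import *
import pickle
c=pickle.load(open("c4.pkl","rb"))
im=cv2.imread("pics/w4.png"); cv2.imwrite("pics/w4z.png",cv2.resize(im[55:165,250:415],(795,530),interpolation=cv2.INTER_CUBIC))
for u,v,z in [(301,148,.014),(357,147,.014),(301,76,.014),(357,75,.014),(258,72,.059),(404,74,.059)]: print(w("wrist",u,v,z,c))
E
```

```text
[0.523  0.2507 0.014 ]
[0.5355 0.1979 0.014 ]
[0.5878 0.264  0.014 ]
[0.5998 0.2136 0.014 ]
[0.5797 0.2953 0.059 ]
[0.6037 0.1802 0.059 ]
```

View pics/w4z.png

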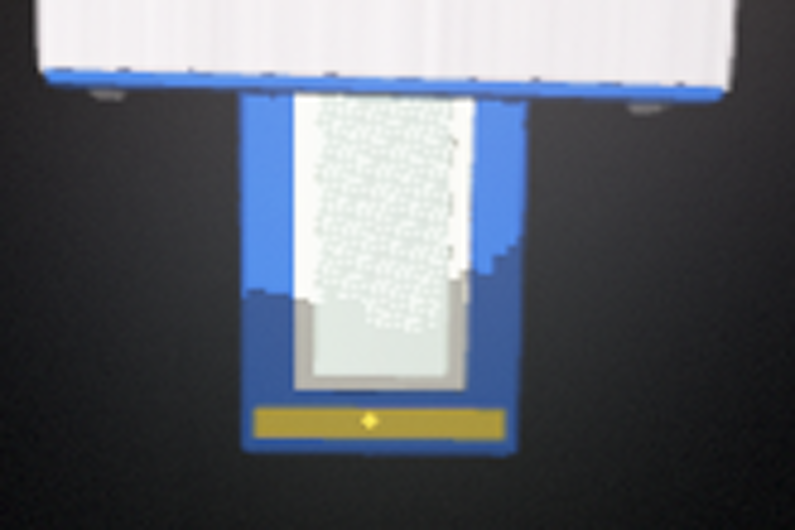

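{"op": "apply_moves", "data": {"targets": [2, 0.2, -2, 0, 0, 0, 1, 2, 0.2, -3, 0, 0, 0, 1, 1.8, 0.1, -3, 0, 0, 0, 1, 0, 0, -3, 0, 0, 0, 1, 0, 0, -3, 0, 0, 0, 1, 0, 0, -2, 0, 0, 0, 1, 0, 0, -1, 0, 0, 0, 1, 0, 0, 0, 0, 0, 0, 1]}}

```text
time: 10.7
ee_pos: [0.5612, 0.2142, 0.0262]
tool_rot: [3.11, 0.305, 0.018]
wrist_force: [0.2, -0.4, 1.1]
finger_gap: 0.0881
```

```bash
cat > st.py <<'E'
from h import *
from scipy.spatial.transform import Rotation as R
import sys
s=ctrl.read_state(); M=R.from_rotvec(s["tool_rot"]).as_matrix()
print(s["time"],s["ee_pos"].round(4),"F",s["wrist_force"].round(1),"gap",s["finger_gap"],"j7",s["joint_positions"][6].round(2))
print("yaw x",np.degrees(np.arctan2(M[1,0],M[0,0])).round(2),"z axis",M[:,2].round(4))
for a in sys.argv[1:]:
    n,f=a.split(":"); cv2.imwrite(f"pics/{f}.png",cams.get_image(n))
E
python3 st.py wrist:w5
```

```text
10.7 [0.5612 0.2142 0.0262] F [ 0.2 -0.4  1.1] gap 0.08814527645608632 j7 -2.21
yaw x 11.22 z axis [ 0.0132 -0.0149 -0.9998]
```

View pics/w5.png

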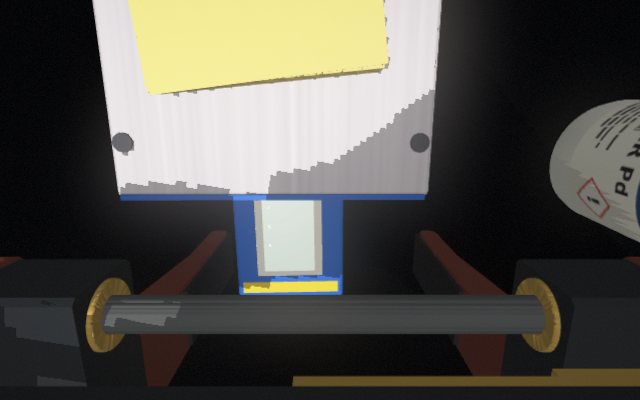

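{"op": "apply_moves", "data": {"targets": [-0.4, 0.7, 0, 0.45, 0.4, 0.7, 1, -0.4, 0.7, 0, 0.4, 0.4, 0.7, 1, 0, 0.2, -0.6, 0, 0, 0, 1, 0, 0, 0, 0, 0, 0, 1]}}

```text
time: 11.15
ee_pos: [0.5554, 0.2328, 0.025]
tool_rot: [-3.118, -0.347, -0.009]
wrist_force: [-0.1, -0.0, 0.4]
finger_gap: 0.0881
```

```bash
python3 st.py
```

```text
11.15 [0.5554 0.2328 0.025 ] F [-0.1 -0.   0.4] gap 0.08813962228490864 j7 -2.2
yaw x 12.7 z axis [ 0.0055  0.0047 -1.    ]
```

{"op": "apply_moves", "data": {"targets": [-0.1, -0.1, -0.7, 0, 0, 0, 1, -0.1, 0, -0.7, 0, 0, 0, 1, 0, 0, -0.4, 0, 0, 0, 1, 0, 0, 0, 0, 0, 0, 1]}}

```text
time: 11.55
ee_pos: [0.5533, 0.2319, 0.0056]
tool_rot: [-3.118, -0.348, -0.01]
wrist_force: [0.4, 0.2, -0.3]
finger_gap: 0.0877
```

```bash
python3 st.py
```

```text
11.55 [0.5533 0.2319 0.0056] F [ 0.4  0.2 -0.3] gap 0.08772377581187434 j7 -2.21
yaw x 12.72 z axis [ 0.006   0.0046 -1.    ]
```

Good height. Close on the plate sides.

{"op": "apply_moves", "data": {"targets": [0, 0, 0, 0, 0, 0, 0.4, 0, 0, 0, 0, 0, 0, -1, 0, 0, 0, 0, 0, 0, -1, 0, 0, 0, 0, 0, 0, -1, 0, 0, 0, 0, 0, 0, -1], "force": 25}}

```text
time: 12.05
ee_pos: [0.5534, 0.2317, 0.0055]
tool_rot: [-3.119, -0.347, -0.01]
wrist_force: [0.3, 0.9, -1.1]
finger_gap: 0.0558
```

```bash
python3 st.py wrist:w6
```

```text
12.05 [0.5534 0.2317 0.0055] F [ 0.3  0.9 -1.1] gap 0.05582187089080976 j7 -2.21
yaw x 12.7 z axis [ 0.0059  0.0044 -1.    ]
```

View pics/w6.png

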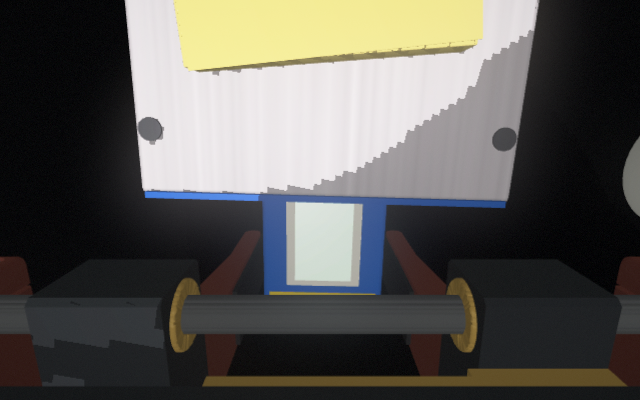

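{"op": "apply_moves", "data": {"targets": [-1, -0.23, 0, 0, 0, 0, -1, -1, -0.23, 0, 0, 0, 0, -1, -1, -0.23, 0, 0, 0, 0, -1, 0, 0, 0, 0, 0, 0, -1]}}

```text
time: 12.5
ee_pos: [0.5204, 0.224, 0.0055]
tool_rot: [-3.119, -0.347, -0.01]
wrist_force: [0.2, 0.5, -0.5]
finger_gap: 0.0559
```

```bash
python3 st.py
```

```text
12.5 [0.5204 0.224  0.0055] F [ 0.2  0.5 -0.5] gap 0.05588112639688724 j7 -2.24
yaw x 12.71 z axis [ 0.0057  0.0043 -1.    ]
```

{"op": "apply_moves", "data": {"targets": [-1.4, -0.32, 0, 0, 0, 0, -1, -1.5, -0.34, 0, 0, 0, 0, -1, -1.5, -0.34, 0, 0, 0, 0, -1, -1.5, -0.34, 0, 0, 0, 0, -1, -1.3, -0.3, 0, 0, 0, 0, -1, 0, 0, 0, 0, 0, 0, -1]}}

```text
time: 13.1
ee_pos: [0.4446, 0.2065, 0.006]
tool_rot: [-3.119, -0.348, -0.01]
wrist_force: [-0.4, -0.7, -0.5]
finger_gap: 0.0561
```

```bash
python3 st.py wrist:w7 top:t7
```

```text
13.1 [0.4446 0.2065 0.006 ] F [-0.4 -0.7 -0.5] gap 0.05613873893440131 j7 -2.32
yaw x 12.74 z axis [ 0.006  0.004 -1.   ]
```

View pics/w7.png

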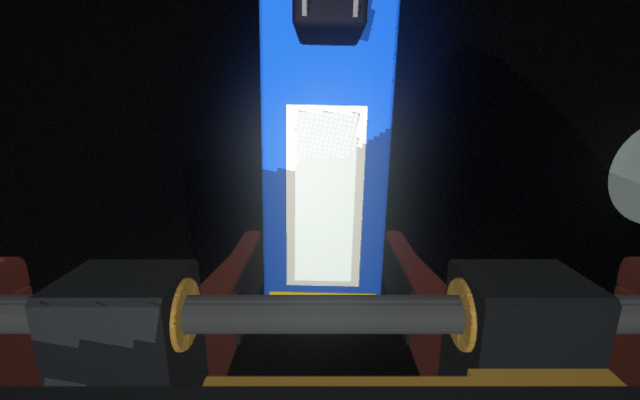

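{"op": "apply_moves", "data": {"targets": [0, 0, 0, 0, 0, 0, 1, 0, 0, 0, 0, 0, 0, 1, 0, 0, 0, 0, 0, 0, 1, 0, 0, 2, 0, 0, 0, 1, 0, 0, 4, 0, 0, 0, 1, 0, 0, 4, 0, 0, 0, 1, 1.5, 0.5, 4, 0, 0, 0, 1, 1.5, 0.5, 2, 0, 0, 0, 1, 0, 0, 0, 0, 0, 0, 1, 0, 0, 0, 0, 0, 0, 1]}}

```text
time: 14.2
ee_pos: [0.4804, 0.2184, 0.1725]
tool_rot: [-3.116, -0.344, -0.016]
wrist_force: [-0.3, -0.8, 0.1]
finger_gap: 0.0877
```

```bash
python3 - <<'E'
import pickle
from h import *
pickle.dump(cams.calibration("wrist"),open("c8.pkl","wb"))
E
python3 st.py wrist:w8 top:t8; python3 - <<'E'
import cv2
im=cv2.imread("pics/t8.png"); cv2.imwrite("pics/t8z.png",cv2.resize(im[120:320,180:440],(780,600),interpolation=cv2.INTER_CUBIC))
E
```

```text
14.2 [0.4804 0.2184 0.1725] F [-0.3 -0.8  0.1] gap 0.08768388201569331 j7 -2.11
yaw x 12.58 z axis [ 0.0091  0.0078 -0.9999]
```

View pics/w8.png

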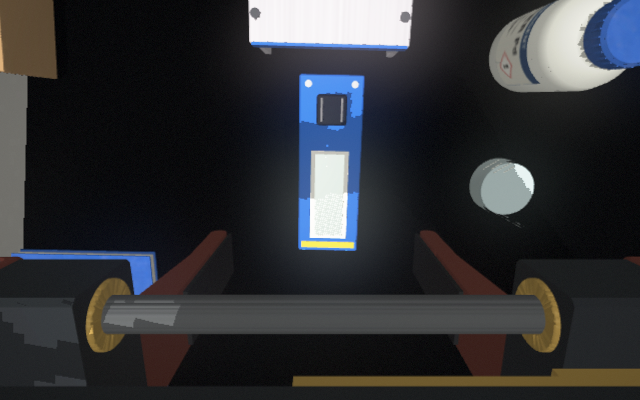

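View pics/t8z.png

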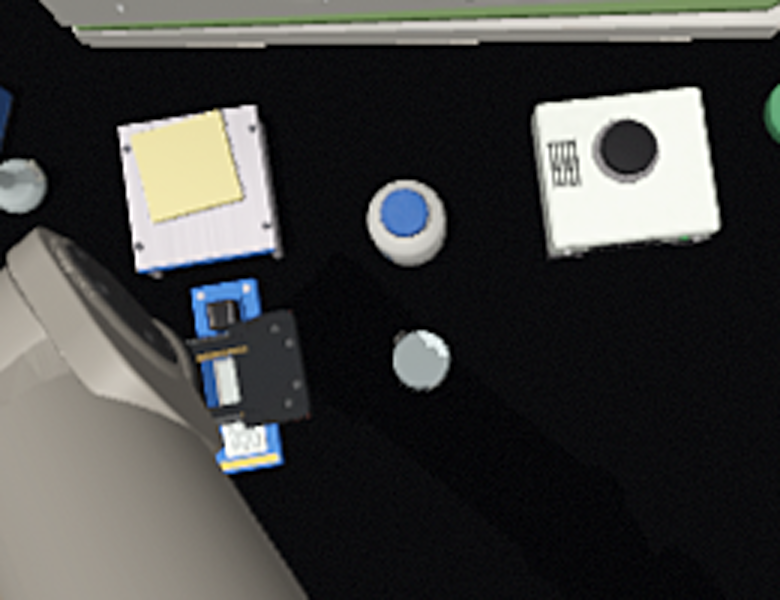

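```bash
python3 - <<'E'
from h import *
import pickle
c=pickle.load(open("c8.pkl","rb"))
P=[w("wrist",u,v,z,c) for u,v,z in [(300,249,.014),(355,249,.014),(300,76,.014),(363,76,.014),(317,94.5,.045),(347,94.5,.045),(317,124,.045),(346,124,.045)]]
print(np.array(P)); n=(P[0]+P[1])/2;t=(P[2]+P[3])/2;print("nose",n,"tail",t,np.degrees(np.arctan2(*(t-n)[1::-1])),np.linalg.norm(t-n)); print("post",sum(P[4:])/4, "post by plate",n+(t-n)/np.linalg.norm(t-n)*.13)
E
```

```text
[[0.4165 0.2272 0.014 ]
 [0.4281 0.1758 0.014 ]
 [0.5706 0.2593 0.014 ]
 [0.5823 0.2067 0.014 ]
 [0.5575 0.2408 0.045 ]
 [0.5626 0.2179 0.045 ]
 [0.5355 0.236  0.045 ]
 [0.5405 0.2134 0.045 ]]
nose [0.4223 0.2015 0.014 ] tail [0.57645 0.233   0.014  ] 11.549184260570971 0.1573355411215152
post [0.549025 0.227025 0.045   ] post by plate [0.54966792 0.22752718 0.014     ]
```

{"op": "apply_moves", "data": {"targets": [2, 0.4, -1, 0, 0, 0, 1, 2.5, 0.5, -2, 0, 0, 0, 1, 2, 0.5, -3, 0, 0, 0, 1, 0, 0.3, -3, 0, 0, 0, 1, 0, 0, -1.5, 0, 0, 0, 1, 0, 0, 0, 0, 0, 0, 1]}}

```text
time: 14.9
ee_pos: [0.539, 0.2325, 0.0547]
tool_rot: [-3.122, -0.35, 0.008]
wrist_force: [-0.3, -0.8, -0.3]
finger_gap: 0.0877
```

```bash
python3 st.py
```

```text
14.9 [0.539  0.2325 0.0547] F [-0.3 -0.8 -0.3] gap 0.08774357317952927 j7 -2.19
yaw x 12.79 z axis [-4.8e-03 -1.0e-04 -1.0e+00]
```

{"op": "apply_moves", "data": {"targets": [0.5, -0.2, -0.5, 0, 0, 0, 1, 0.4, -0.2, -1, 0, 0, 0, 1, 0, 0, -1, 0, 0, 0, 1, 0, 0, -0.5, 0, 0, 0, 1, 0, 0, 0, 0, 0, 0, 1]}}

```text
time: 15.4
ee_pos: [0.5492, 0.2279, 0.0249]
tool_rot: [-3.121, -0.35, 0.003]
wrist_force: [0.6, -0.3, -0.0]
finger_gap: 0.0879
```

```bash
python3 st.py
```

```text
15.4 [0.5492 0.2279 0.0249] F [ 0.6 -0.3 -0. ] gap 0.0878668228563045 j7 -2.2
yaw x 12.79 z axis [-2.1e-03  4.0e-04 -1.0e+00]
```

{"op": "apply_moves", "data": {"targets": [0, 0, -0.6, 0, 0, 0, 1, 0, 0, 0, 0, 0, 0, 1, 0, 0, 0, 0, 0, 0, -1, 0, 0, 0, 0, 0, 0, -1, 0, 0, 0, 0, 0, 0, -1, 0, 0, 0, 0, 0, 0, -1, 0, 0, 0, 0, 0, 0, -1, 0, 0, 0, 0, 0, 0, -1, 0, 0, 0, 0, 0, 0, -1], "force": 50}}

```text
time: 16.3
ee_pos: [0.5499, 0.2288, 0.02]
tool_rot: [-3.12, -0.35, -0.001]
wrist_force: [0.3, 1.0, 0.3]
finger_gap: 0.035
```

```bash
python3 st.py wrist:w9
```

```text
16.3 [0.5499 0.2288 0.02  ] F [0.3 1.  0.3] gap 0.034986880250877594 j7 -2.2
yaw x 12.81 z axis [ 3.0e-04  1.6e-03 -1.0e+00]
```

View pics/w9.png

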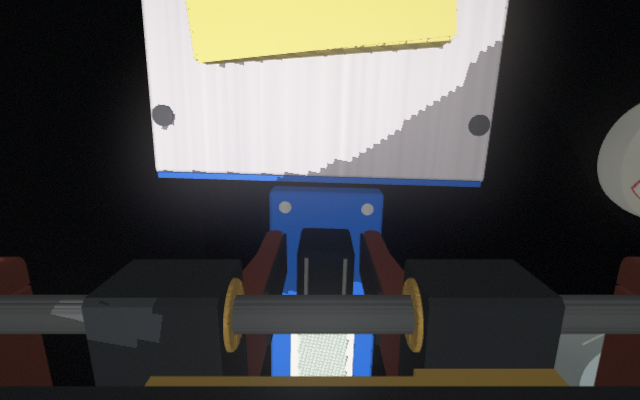

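Still closing (gap 35 mm, the post is 24 mm).

{"op": "apply_moves", "data": {"targets": [0, 0, 0, 0, 0, 0, -1, 0, 0, 0, 0, 0, 0, -1, 0, 0, 0, 0, 0, 0, -1, 0, 0, 0, 0, 0, 0, -1]}}

```text
time: 16.75
ee_pos: [0.55, 0.2287, 0.02]
tool_rot: [-3.121, -0.35, -0.001]
wrist_force: [0.1, -0.3, -0.2]
finger_gap: 0.0237
```

```bash
python3 st.py
```

```text
16.75 [0.55   0.2287 0.02  ] F [ 0.1 -0.3 -0.2] gap 0.023747914347773024 j7 -2.2
yaw x 12.81 z axis [ 3.0e-04  1.5e-03 -1.0e+00]
```

{"op": "apply_moves", "data": {"targets": [0, 0, 0.5, 0, 0, 0, -1, 0, 0, 1, 0, 0, 0, -1, 0, 0, 2, 0, 0, 0, -1, 0, 0, 2, 0, 0, 0, -1, 0, 0, 2, 0, 0, 0, -1, 0, 0, 1.5, 0, 0, 0, -1, -1, 0, 1, 0, 0, 0, -1, 0, 0, 0, 0, 0, 0, -1]}}

```text
time: 17.55
ee_pos: [0.5376, 0.2283, 0.1262]
tool_rot: [-3.121, -0.351, 0.002]
wrist_force: [0.1, 0.6, -2.7]
finger_gap: 0.024
```

```bash
python3 st.py wrist:w10 scene:s10; python3 - <<'E'
import cv2
im=cv2.imread("pics/s10.png"); cv2.imwrite("pics/s10z.png",cv2.resize(im[160:310,200:400],(800,600),interpolation=cv2.INTER_CUBIC))
E
```

```text
17.55 [0.5376 0.2283 0.1262] F [ 0.1  0.6 -2.7] gap 0.024005039582969706 j7 -2.13
yaw x 12.85 z axis [-1.5e-03  9.0e-04 -1.0e+00]
```

View pics/w10.png

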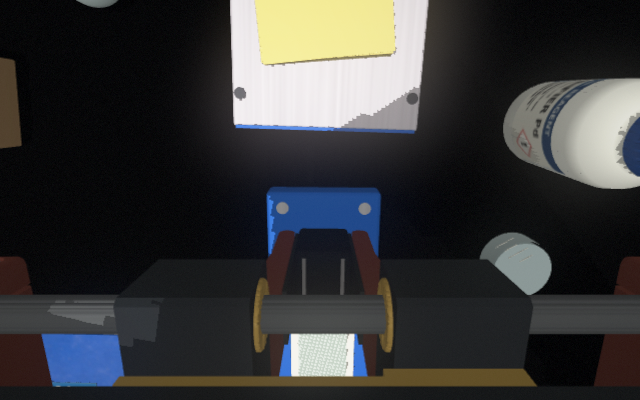

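View pics/s10z.png

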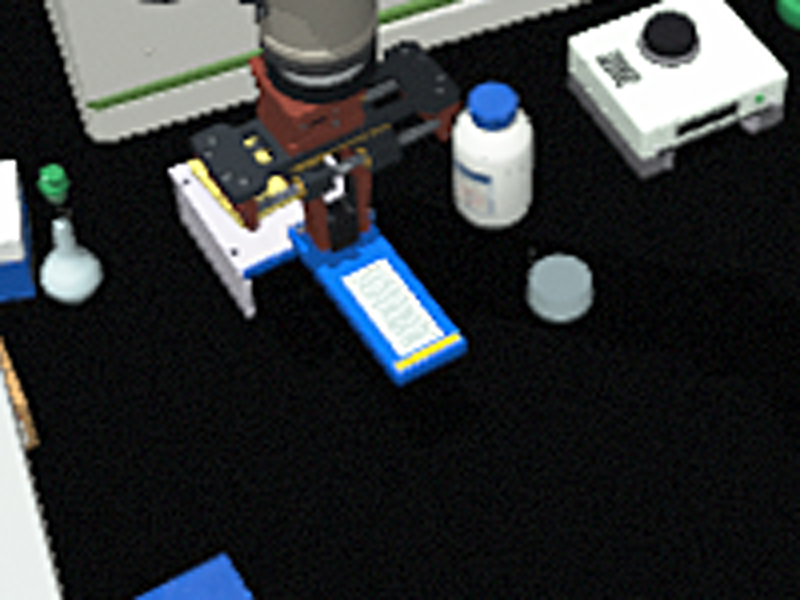

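{"op": "apply_moves", "data": {"targets": [-0.8, -0.8, 0, 0, 0, 4, -1, -0.8, -1.5, 0, 0, 0, 7, -1, -0.8, -1.7, 0, 0, 0, 7, -1, -0.8, -1.7, 0, 0, 0, 7, -1, -0.8, -1.7, 0, 0, 0, 7, -1, -0.8, -1.7, 0, 0, 0, 7, -1, -0.8, -1.7, 0, 0, 0, 7, -1, -0.8, -1.7, 0, 0, 0, 7, -1, -0.5, -1.7, 0, 0, 0, 7, -1, 0, -1.7, 0, 0, 0, 7, -1, 0, -1.7, 0, 0, 0, 7, -1, 0, 0, 0, 0, 0, 0, -1]}}

```text
time: 18.85
ee_pos: [0.4582, 0.0427, 0.113]
tool_rot: [-2.22, -2.218, 0.033]
wrist_force: [0.3, -0.1, -1.0]
finger_gap: 0.0237
```

```bash
python3 st.py scene:s11; python3 - <<'E'
import cv2
im=cv2.imread("pics/s11.png"); cv2.imwrite("pics/s11z.png",cv2.resize(im[150:300,240:440],(800,600),interpolation=cv2.INTER_CUBIC))
E
```

```text
18.85 [0.4582 0.0427 0.113 ] F [ 0.3 -0.1 -1. ] gap 0.023724454542250372 j7 -0.64
yaw x 89.95 z axis [-0.0172 -0.0128 -0.9998]
```

View pics/s11z.png

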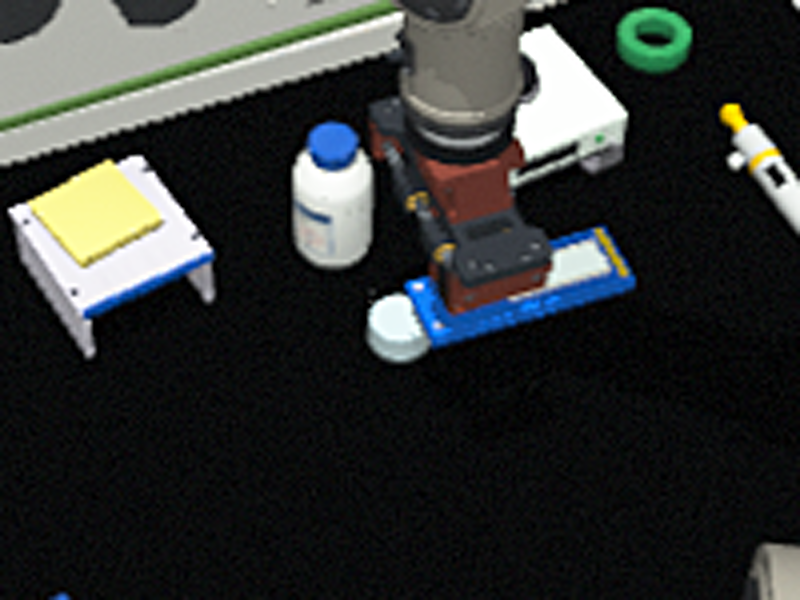

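{"op": "apply_moves", "data": {"targets": [0, -1, 0.5, 0.4, -0.5, 4, -1, 0, -1.4, 0.5, 0.3, -0.5, 7, -1, 0, -1.4, 0, 0, 0, 7, -1, 0, -1.4, 0, 0, 0, 7, -1, 0, -1.4, 0, 0, 0, 7, -1, 0, -1.4, 0, 0, 0, 7, -1, 0, -1.4, 0, 0, 0, 7, -1, 0, -1.4, 0, 0, 0, 7, -1, 0, -1.4, 0, 0, 0, 7, -1, 0, -1.4, 0, 0, 0, 7, -1, 0, -1.4, 0, 0, 0, 7, -1, 0, -1.4, 0, 0, 0, 7, -1, 0, -1.4, 0, 0, 0, 7, -1, 0, 0, 0, 0, 0, 0, -1]}}

```text
time: 20.3
ee_pos: [0.4596, -0.1223, 0.1207]
tool_rot: [-0.006, -3.132, -0.016]
wrist_force: [0.5, 0.6, -1.6]
finger_gap: 0.024
```

```bash
python3 st.py top:t12 wrist:w12 scene:s12; python3 - <<'E'
import cv2
im=cv2.imread("pics/t12.png"); cv2.imwrite("pics/t12z.png",cv2.resize(im[130:330,270:530],(780,600),interpolation=cv2.INTER_CUBIC))
im=cv2.imread("pics/s12.png"); cv2.imwrite("pics/s12z.png",cv2.resize(im[130:280,300:500],(800,600),interpolation=cv2.INTER_CUBIC))
E
```

```text
20.3 [ 0.4596 -0.1223  0.1207] F [ 0.5  0.6 -1.6] gap 0.024000304379303197 j7 1.09
yaw x 179.78 z axis [-0.0096  0.0101 -0.9999]
```

View pics/t12z.png

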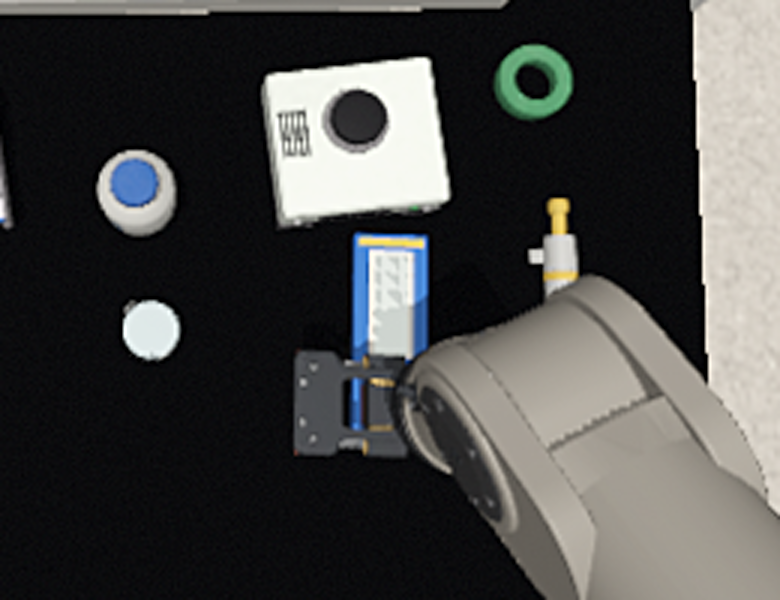

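View pics/s12z.png

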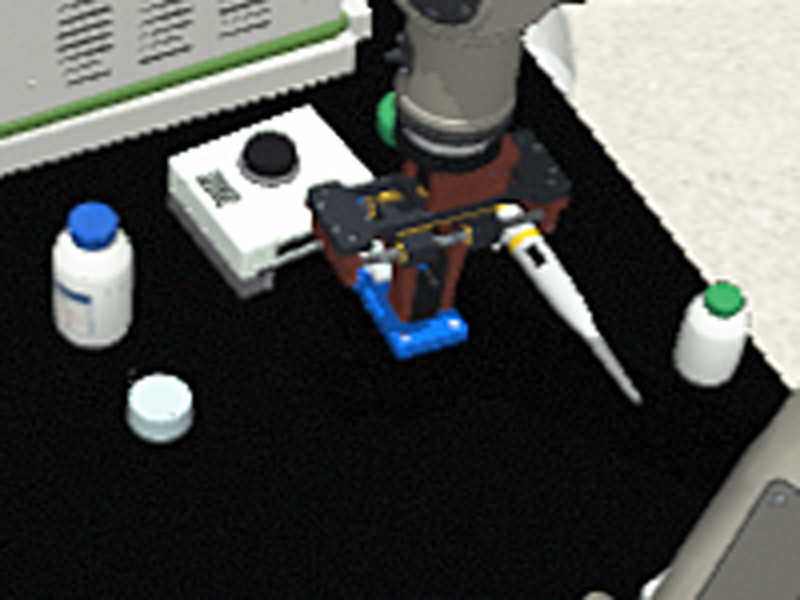

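View pics/w12.png

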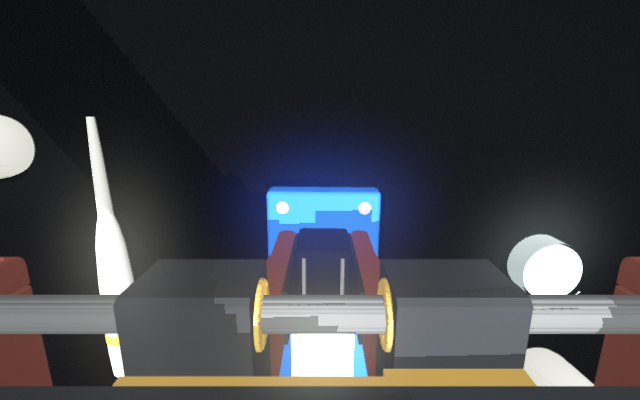

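```bash
cat > rd.py <<'E'
from h import *
from scipy.optimize import least_squares
def rd(f,thr):
    im=cv2.imread(f); g=cv2.resize(im.min(2)[130:230,340:440],None,fx=4,fy=4,interpolation=cv2.INTER_CUBIC)
    m=(g>thr).astype(np.uint8); cs,_=cv2.findContours(m,cv2.RETR_EXTERNAL,cv2.CHAIN_APPROX_NONE); c=max(cs,key=cv2.contourArea)
    h=cv2.convexHull(c)[:,0].astype(float)
    pts=c[:,0].astype(float)
    pix=np.stack([(pts[:,0]+.5)/4-.5+340,(pts[:,1]+.5)/4-.5+130],1)
    W=np.array([w("top",u,v,.058) for u,v in pix])[:,:2]
    def r(p):
        cx,cy,a=p; d=W-[cx,cy]; X=d@[np.cos(a),np.sin(a)]; Y=d@[-np.sin(a),np.cos(a)]
        return np.maximum(np.abs(X)-.062,np.abs(Y)-.070)
    s=least_squares(r,[.68,-.11,.16],loss="soft_l1",f_scale=.001)
    cx,cy,a=s.x; e=np.array([np.cos(a),np.sin(a)])
    return (np.array([cx,cy])-.062*e).round(4),np.degrees(a).round(2),np.abs(s.fun).mean().round(5)
for f in ["pics/top0.png","pics/t3r.png","pics/t8.png","pics/t12.png"]:
    for t in (120,190): print(f,t,rd(f,t))
E
python3 rd.py
```

```text
pics/top0.png 120 (array([ 0.6175, -0.1149]), np.float64(7.94), np.float64(0.00107))
pics/top0.png 190 (array([ 0.6182, -0.1158]), np.float64(7.86), np.float64(0.00131))
pics/t3r.png 120 (array([ 0.6175, -0.1149]), np.float64(7.94), np.float64(0.00108))Traceback (most recent call last):
  File "rd.py", line 17, in <module>
    for t in (120,190): print(f,t,rd(f,t))
                                  ~~^^^^^
  File "rd.py", line 9, in rd
    W=np.array([w("top",u,v,.058) for u,v in pix])[:,:2]
                ~^^^^^^^^^^^^^^^^
  File "h.py", line 4, in w
    c=cal or cams.calibration(cam);K=c["camera_matrix"];E=c["extrinsics"]
             ~~~~~~~~~~~~~~~~^^^^^
ValueError: time passes only in moves, steps and waits
```

```bash
cat > car.py <<'E'
from h import *
import sys
c=cams.calibration("top")
def car(f,z,box):
    im=cv2.imread(f); u0,v0,u1,v1=box
    g=cv2.resize(im[v0:v1,u0:u1],None,fx=4,fy=4,interpolation=cv2.INTER_CUBIC)
    hsv=cv2.cvtColor(g,cv2.COLOR_BGR2HSV); m=((hsv[...,2]>70)&(hsv[...,0]>100)&(hsv[...,0]<125)&(hsv[...,1]>120)).astype(np.uint8)
    ys,xs=np.nonzero(m); r=[]
    # front edge row per column, side edges per row
    f2=lambda a,o:(a+.5)/4-.5+o
    top=[];L=[];Rr=[]
    for x in range(xs.min()+8,xs.max()-8,2):
        col=np.nonzero(m[:,x])[0]
        if len(col): top.append(w("top",f2(x,u0),f2(col[0]-.5,v0),z,c))
    for y in range(ys.min()+12,ys.min()+60,2):
        row=np.nonzero(m[y])[0]
        if len(row): L.append(w("top",f2(row[0]-.5,u0),f2(y,v0),z,c)); Rr.append(w("top",f2(row[-1]+.5,u0),f2(y,v0),z,c))
    top,L,Rr=map(np.array,(top,L,Rr))
    pl=np.polyfit(L[:,0],L[:,1],1);pr=np.polyfit(Rr[:,0],Rr[:,1],1)
    print("nose edge x med",np.median(top[:,0]).round(4),"y mean",top[:,1].mean().round(4),"slopes deg",np.degrees(np.arctan([pl[0],pr[0]])).round(2),"mid y at front",((np.polyval(pl,np.median(top[:,0]))+np.polyval(pr,np.median(top[:,0])))/2).round(4),"width",(L[:,1]-Rr[:,1]).mean().round(4))
car(sys.argv[1],float(sys.argv[2]),[int(a) for a in sys.argv[3:7]])
E
python3 car.py pics/t12.png 0.1147 375 200 425 235; python3 st.py
```

```text
nose edge x med 0.5912 y mean -0.1225 slopes deg [-0.25 -0.45] mid y at front -0.1234 width 0.0589
20.45 [ 0.4596 -0.1202  0.1213] F [-0.1  1.  -1.7] gap 0.023575805022734375 j7 1.08
yaw x 179.81 z axis [-0.0087  0.0098 -0.9999]
```

{"op": "apply_moves", "data": {"targets": [-0.3, -0.9, 0, -0.3, -0.3, 4, -1, -0.2, -0.9, 0, -0.3, -0.2, 4, -1, 0, 0, -1.5, 0, 0, 0, -1, 0, 0, -2, 0, 0, 0, -1, 0, 0, -2, 0, 0, 0, -1, 0, 0, -1.5, 0, 0, 0, -1, 0, 0, 0, 0, 0, 0, -1]}}

```text
time: 21.15
ee_pos: [0.4551, -0.13, 0.0471]
tool_rot: [-0.196, 3.134, -0.001]
wrist_force: [0.1, 0.5, -2.2]
finger_gap: 0.0237
```

```bash
python3 st.py
```

```text
21.15 [ 0.4551 -0.13    0.0471] F [ 0.1  0.5 -2.2] gap 0.023695690640898014 j7 1.09
yaw x -172.83 z axis [ 1.e-03 -7.e-04 -1.e+00]
```

Tilt is fine. Correct y and yaw, and lower further.

{"op": "apply_moves", "data": {"targets": [0, -0.4, -0.4, 0, 0, 0.4, -1, 0, -0.4, -0.5, 0, 0, 0.4, -1, 0, 0, -0.6, 0, 0, 0, -1, 0, 0, -0.4, 0, 0, 0, -1, 0, 0, 0, 0, 0, 0, -1]}}

```text
time: 21.65
ee_pos: [0.4562, -0.1372, 0.0274]
tool_rot: [-0.215, 3.132, -0.001]
wrist_force: [-0.5, -0.4, -0.8]
finger_gap: 0.0238
```

```bash
python3 st.py
```

```text
21.65 [ 0.4562 -0.1372  0.0274] F [-0.5 -0.4 -0.8] gap 0.023826341186669108 j7 1.08
yaw x -172.14 z axis [ 2.6e-03 -6.0e-04 -1.0e+00]
```

{"op": "apply_moves", "data": {"targets": [0, 0, -0.3, 0, 0.15, 0, -1, 0, 0, -0.3, 0, 0, 0, -1, 0, 0, 0, 0, 0, 0, -1]}}

```text
time: 21.95
ee_pos: [0.4566, -0.1374, 0.0213]
tool_rot: [-0.214, 3.134, -0.001]
wrist_force: [-0.4, -0.2, -1.7]
finger_gap: 0.0233
```

```bash
python3 st.py top:t13; python3 car.py pics/t13.png 0.0155 375 200 430 245;python3 - <<'E'
import cv2
im=cv2.imread("pics/t13.png"); cv2.imwrite("pics/t13z.png",cv2.resize(im[140:270,330:480],(690,598),interpolation=cv2.INTER_CUBIC))
E
```

```text
21.95 [ 0.4566 -0.1374  0.0213] F [-0.4 -0.2 -1.7] gap 0.02333441171260507 j7 1.07
yaw x -172.19 z axis [ 7.e-04 -8.e-04 -1.e+00]
nose edge x med 0.5869 y mean -0.1254 slopes deg [7.48 7.49] mid y at front -0.1207 width 0.0592
```

View pics/t13z.png

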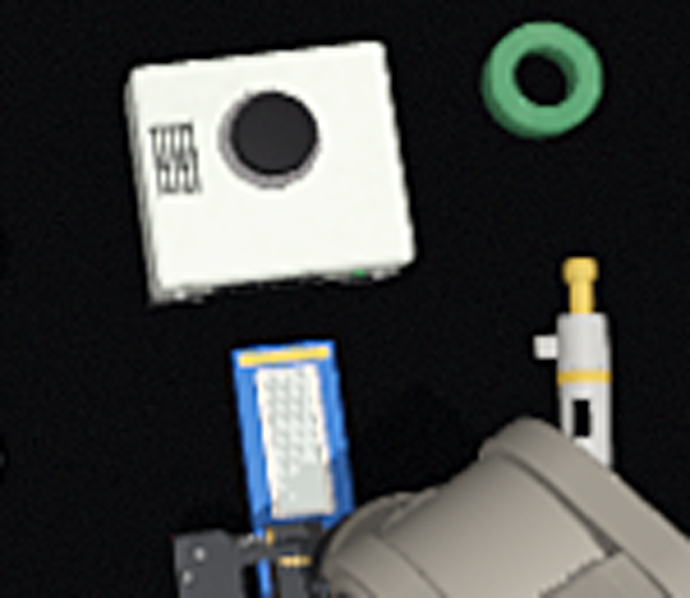

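{"op": "apply_moves", "data": {"targets": [1, 0.14, 0, 0, 0, 0, -1, 1, 0.14, 0, 0, 0, 0, -1, 1, 0.14, 0, 0, 0, 0, -1, 0, 0, 0, 0, 0, 0, -1]}}

```text
time: 22.4
ee_pos: [0.4904, -0.1327, 0.0221]
tool_rot: [-0.213, 3.132, -0.001]
wrist_force: [-0.6, 0.3, -2.5]
finger_gap: 0.0238
```

```bash
python3 st.py
```

```text
22.4 [ 0.4904 -0.1327  0.0221] F [-0.6  0.3 -2.5] gap 0.02379948077564623 j7 1.07
yaw x -172.2 z axis [ 2.7e-03 -7.0e-04 -1.0e+00]
```

{"op": "apply_moves", "data": {"targets": [1, 0.14, -0.1, 0, 0.12, 0, -1, 1, 0.14, 0, 0, 0.05, 0, -1, 1, 0.14, 0, 0, 0.05, 0, -1, 0, 0, 0, 0, 0, 0, -1]}}

```text
time: 22.8
ee_pos: [0.5237, -0.1278, 0.0209]
tool_rot: [0.214, -3.133, 0.0]
wrist_force: [0.6, 0.1, -2.1]
finger_gap: 0.024
```

```bash
python3 st.py scene:s14;python3 - <<'E'
import cv2
im=cv2.imread("pics/s14.png"); cv2.imwrite("pics/s14z.png",cv2.resize(im[150:240,330:450],(800,600),interpolation=cv2.INTER_CUBIC))
E
```

```text
22.8 [ 0.5237 -0.1278  0.0209] F [ 0.6  0.1 -2.1] gap 0.0240001459554332 j7 1.08
yaw x -172.19 z axis [-1.2e-03 -2.0e-04 -1.0e+00]
```

View pics/s14z.png

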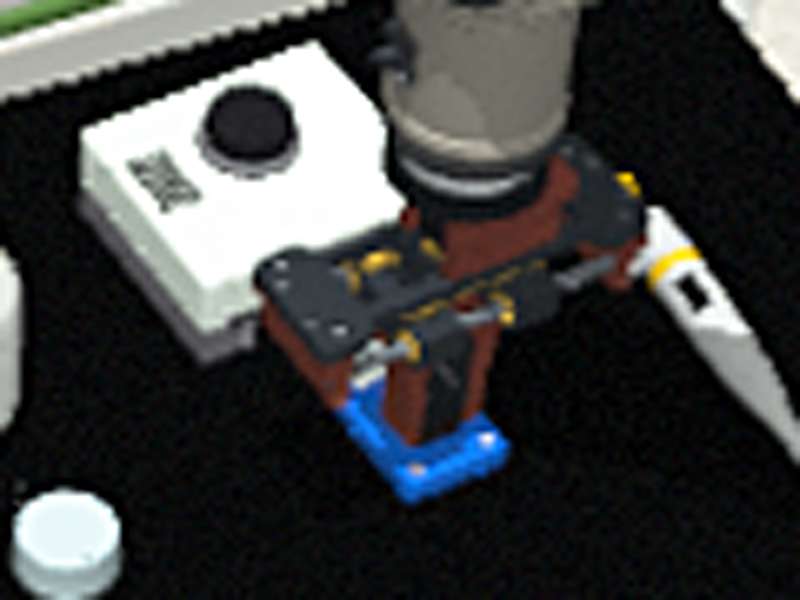

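{"op": "apply_moves", "data": {"targets": [1, 0.13, 0, 0, 0, 0, -1, 1, 0.13, 0, 0, 0, 0, -1, 1, 0.13, 0, 0, 0, 0, -1, 0, 0, 0, 0, 0, 0, -1]}}

```text
time: 23.25
ee_pos: [0.5546, -0.1239, 0.0208]
tool_rot: [0.214, -3.131, 0.001]
wrist_force: [-0.8, -0.5, -1.5]
finger_gap: 0.0241
```

```bash
python3 st.py
```

```text
23.25 [ 0.5546 -0.1239  0.0208] F [-0.8 -0.5 -1.5] gap 0.024052641766088977 j7 1.09
yaw x -172.2 z axis [-0.003 -0.001 -1.   ]
```

{"op": "apply_moves", "data": {"targets": [0.7, 0.1, 0, 0, -0.15, 0, -1, 0.7, 0.1, 0, 0, 0, 0, -1, 0, 0, 0, 0, 0, 0, -1]}}

```text
time: 23.55
ee_pos: [0.5698, -0.1217, 0.0205]
tool_rot: [0.214, -3.134, 0.001]
wrist_force: [-1.7, -0.6, -1.3]
finger_gap: 0.0236
```

```bash
python3 st.py
```

```text
23.55 [ 0.5698 -0.1217  0.0205] F [-1.7 -0.6 -1.3] gap 0.023585103536622132 j7 1.09
yaw x -172.2 z axis [-4.e-04 -9.e-04 -1.e+00]
```

{"op": "apply_moves", "data": {"targets": [0.3, 0.04, 0, 0, 0, 0, -1, 0.2, 0.03, 0, 0, 0, 0, -1, 0, 0, 0, 0, 0, 0, -1]}}

```text
time: 23.85
ee_pos: [0.5748, -0.1211, 0.0203]
tool_rot: [0.214, -3.133, 0.001]
wrist_force: [-0.3, 0.3, -1.2]
finger_gap: 0.0237
```

{"op": "apply_moves", "data": {"targets": [0.2, 0.03, 0, 0, 0, 0, -1, 0.1, 0.01, 0, 0, 0, 0, -1]}}

```text
time: 24.05
ee_pos: [0.5776, -0.1208, 0.0203]
tool_rot: [0.214, -3.133, 0.002]
wrist_force: [-0.0, 1.0, -0.9]
finger_gap: 0.0236
```

{"op": "apply_moves", "data": {"targets": [0.15, 0.02, 0, 0, 0, 0, -1, 0.1, 0.01, 0, 0, 0, 0, -1]}}

```text
time: 24.25
ee_pos: [0.5784, -0.1209, 0.0201]
tool_rot: [0.213, -3.129, 0.004]
wrist_force: [-6.1, -2.1, 3.4]
finger_gap: 0.0236
```

{"op": "apply_moves", "data": {"targets": [0.15, 0.02, 0, 0, 0, 0, -1]}}

```text
time: 24.35
ee_pos: [0.5786, -0.1213, 0.0201]
tool_rot: [0.213, -3.126, 0.005]
wrist_force: [-8.5, -2.4, 6.3]
finger_gap: 0.0239
```

```bash
python3 st.py
```

```text
24.35 [ 0.5786 -0.1213  0.0201] F [-8.5 -2.4  6.3] gap 0.023918786210308216 j7 1.1
yaw x -172.22 z axis [-0.008  -0.0041 -1.    ]
```

{"op": "apply_moves", "data": {"targets": [0, 0, 0, 0.2, -0.4, 0, -1, 0, 0, 0, 0, 0, 0, -1]}}

```text
time: 24.55
ee_pos: [0.5786, -0.1215, 0.0202]
tool_rot: [0.213, -3.134, 0.001]
wrist_force: [-0.1, 0.2, -2.5]
finger_gap: 0.0238
```

```bash
python3 st.py
```

```text
24.55 [ 0.5786 -0.1215  0.0202] F [-0.1  0.2 -2.5] gap 0.023815380372665743 j7 1.1
yaw x -172.23 z axis [-6.e-04 -8.e-04 -1.e+00]
```

{"op": "apply_moves", "data": {"targets": [0.15, 0.02, -0.03, 0, 0, 0, -1, 0.1, 0.01, 0, 0, -0.1, 0, -1, 0, 0, 0, 0, 0, 0, 0.2, 0, 0, 0, 0, 0, 0, 0.2, 0, 0, 0, 0, 0, 0, 0.2, 0, 0, 0, 0, 0, 0, 0.2, 0, 0, 0, 0, 0, 0, 0.2]}}

```text
time: 25.25
ee_pos: [0.5812, -0.1208, 0.0209]
tool_rot: [-0.213, 3.134, -0.002]
wrist_force: [-0.8, -1.4, -0.8]
finger_gap: 0.0521
```

```bash
python3 st.py wrist:w15
```

```text
25.25 [ 0.5812 -0.1208  0.0209] F [-0.8 -1.4 -0.8] gap 0.05214855511931077 j7 1.1
yaw x -172.22 z axis [ 3.0e-04 -1.3e-03 -1.0e+00]
```

View pics/w15.png

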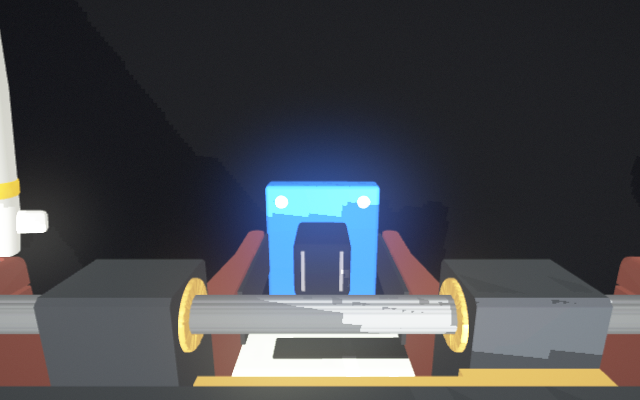

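{"op": "apply_moves", "data": {"targets": [0, 0, 1.5, 0, 0, 0, 0.2, 0, 0, 3, 0, 0, 0, 0.2, 0, 0, 4, 0, 0, 0, 0.2, -1, 0, 4, 0, 0, 0, 0.2, -3, -1, 2, 0, 0, 0, 0.2, -3, -3, 1, 0, 0, 0, 0.2, -3, -4, 0, 0, 0, 0, 0.2, 0, -4, 0, 0, 0, 0, 0.2, 0, -4, 0, 0, 0, 0, 0.2, 0, 0, 0, 0, 0, 0, 0.2, 0, 0, 0, 0, 0, 0, 0.2]}}

```text
time: 26.4
ee_pos: [0.4772, -0.2821, 0.1928]
tool_rot: [-0.224, 3.128, -0.01]
wrist_force: [0.8, 0.6, -0.6]
finger_gap: 0.0528
```

```bash
python3 st.py top:t16 scene:s16;python3 - <<'E'
import cv2
im=cv2.imread("pics/t16.png"); cv2.imwrite("pics/t16z.png",cv2.resize(im[130:330,270:530],(780,600),interpolation=cv2.INTER_CUBIC))
im=cv2.imread("pics/s16.png"); cv2.imwrite("pics/s16z.png",cv2.resize(im[150:270,300:480],(795,530),interpolation=cv2.INTER_CUBIC))
E
```

```text
26.4 [ 0.4772 -0.2821  0.1928] F [ 0.8  0.6 -0.6] gap 0.05279820727940813 j7 1.56
yaw x -171.8 z axis [ 0.0059 -0.0057 -1.    ]
```

View pics/t16z.png

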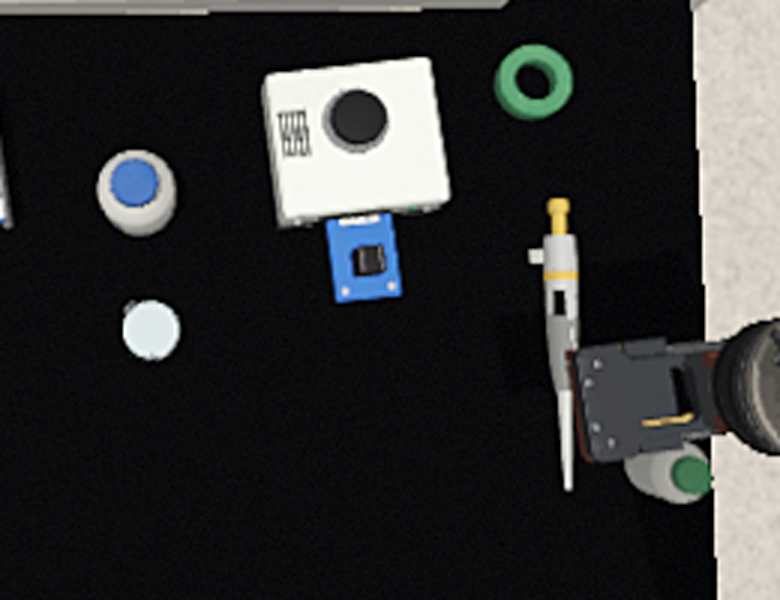

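View pics/s16z.png

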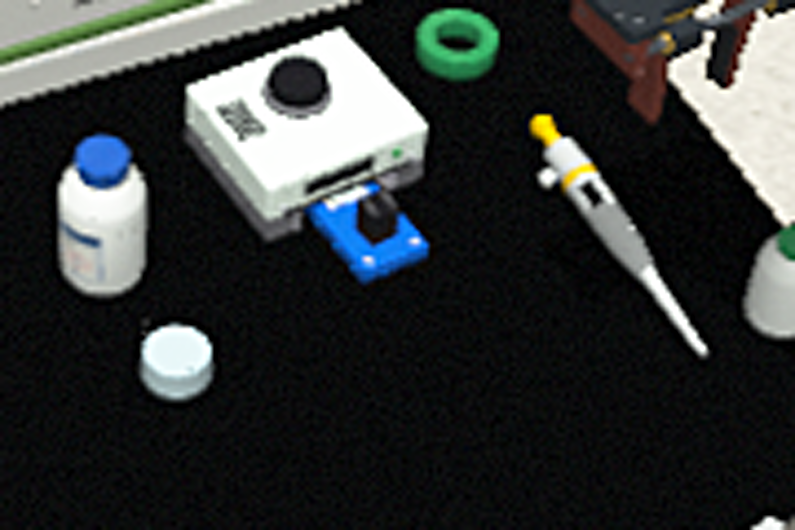

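```bash
python3 - <<'E'
from h import *
im=cv2.imread("pics/t16.png"); u0,v0=375,195
g=cv2.resize(im[v0:240,u0:415],None,fx=4,fy=4,interpolation=cv2.INTER_CUBIC); h=cv2.cvtColor(g,cv2.COLOR_BGR2HSV)
m=(h[...,2]>70)&(h[...,0]>100)&(h[...,0]<125)&(h[...,1]>120); xs=np.nonzero(m.any(0))[0]
e=np.array([.9905,.1374]);M=np.array([.6178,-.1153]);c=cams.calibration("top");S=[]
for x in range(xs.min()+16,xs.max()-16,3):
    y=np.nonzero(m[:,x])[0][-1]+.5
    for z in (.014,0): S.append((w("top",(x+.5)/4-.5+u0,(y+.5)/4-.5+v0,z,c)[:2]-M)@e)
print("tail s (z .014 / 0):",np.median(S[::2]).round(4),np.median(S[1::2]).round(4))
E
```

```text
tail s (z .014 / 0): -0.0707 -0.0698
```

```bash
python3 -c "
from plant import ctrl
print(ctrl.finish_job(), ctrl.read_state()['time'])"
```

```text
the job is handed in; nothing more can be done
the job is handed in; nothing more can be done
```

The carrier is in the reader with its nose at the stop and released. The job was handed in at about 26.5 s, well under the 69 s limit.

- **Bottle:** I cleared the green-capped bottle first, because it blocked the reader. It stands upright on the worktop to the right of the pipette, with its side about 3 cm from the table edge.
- **Carrier:** I drew it out from under the shelf by its nose, then re-gripped it by the post. I carried it over the beaker, turned it half a turn and slid it nose first into the reader. The tool tilted up to about 1.3° while carrying and less than 0.5° in the channel.
- **At the stop:** Pushing on, the nose stopped at the expected place, with a reaction of about 8 N on the wrist. I eased off, pressed it lightly again and let go.
- **Last checks:** In the top view the tail measured 70 to 71 mm in front of the mouth; 70 mm is nominal. The gripper was clear of everything. The blue-capped bottle, beaker and pipette look unmoved. The flask was outside my last close-up views, and I did no separate position measurement on any of these four.
- **Disagreements:** An early wrist-camera reading put the bottle and reader 6 to 9 mm from the top camera's values, probably because it was taken while the arm was still settling. I used the top-camera values, and the carrier's nose position from the arm agreed with that camera to about 1 mm.

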